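# Scrape the wax chips off the board

## Robot

A 7-joint arm with a two-finger parallel gripper is mounted at the origin on a cart in front of the work surface, level with it; the furniture and walls round the work are solid. World frame = base frame: x ahead of the robot, y to its left, z up, the work surface at z = 0. Lengths are in m, angles in rad, forces in N, time in s.
With the tool pointing down it reaches from about 0.4 to 0.85 m from the base axis. Payload 4.5 kg.
Tool frame: the origin (TCP) lies at the very end of the fingers, on their centre line; the grasp point (between the pads) lies 19 mm behind it (tcp_to_grasp is the z of the grasp point in the tool frame, in m); z points along the fingers, y is the line along which they close (so a half turn about z gives the same grasp; the last joint's range is limited). The gripper opens to 88 mm and grips with 3 to 60 N. Pads are 18 mm wide; open, the fingers measure 123 mm over their backs; the gripper's body (75 mm by 187 mm) begins 45 mm behind the grasp point.
Start: joints at [1.189, 0.689, -0.195, 1.565, 0.157, 0.902, -0.215], TCP at [0.252, -0.572, 0.239] pointing down, gripper open.
Joint ranges: [-3.01, 3.01], [-0.46, 2.08], [-1.47, 1.51], [0.13, 2.56], [-1, 4.14], [0.04, 2.09], [-2.66, 2.66]. Speed limits (rad/s): [2.57, 2.57, 3.14, 3.14, 3.14, 3.14, 3.14].

## Interface

Orientations are given as a unit quaternion [x, y, z, w].
In Python, from plant import * gives the robot as it stands. The module is installed in compiled form; this text tells all that it offers.
- The arm moves only by the shell command python3 -m jog 'ROWS' [OPENING] [FORCE]. ROWS is JSON, a list that holds one entry, the list of rows, each a list of 6 numbers: the shift along the tool's x, y, z in m, then the turn, a rotation vector about the tool's x, y, z in rad. In form: [[[dx, dy, dz, ax, ay, az], ...]]. A call has 1 to 12 rows; each row shifts and turns the commanded pose from where the row before left it, along the tool's axes as they then stand; what a row does not reach is not made up. A row lasts 1/8 s, in which the tool goes at most 62.5 mm and 10.7 degrees, less where a joint would pass 70% of its speed; a pose out of reach is approached as far as the arm can. A call with a gripper value outside its range is refused whole. OPENING is the finger opening in m, from 0 to 0.0881, set as the call begins (- or left out, the last holds). The fingers move at their own pace and stop on an object; FORCE is the grip in N (left out, the last holds). Time passes only in rows, so rows that do not move let the fingers close. It gives the time, the measured TCP pose, the force, the opening and the grip force at its end, in the units of the state.
- get_state(): the state, without advancing time (a new reading comes with each control period).
- snapshot(name): name is "side" or "top" or "wrist"; returns a dict with "frame" (400x640x3 uint8, red, green, blue), "mtx" (3x3 intrinsics, pixels), "xyz" and "orientation" of the camera in the world; the wrist camera has in their place "mount" (4x4, takes a point from camera to tool coordinates, whose origin is the TCP and whose axes are the flange's). Camera axes: x right, y down, z forward; pixel columns grow to the right and rows downward; lengths in m; the calibration is good to about 2 mm. A picture is of the moment at which its call begins: read the wrist's pose just before it. There is no depth.
- finish_job(): hands the job in; it is judged then, once.
The state is a dict: "clock": time; "q": joint angles; "qd": joint speeds; "joint_torque": joint torques, N m; "tool_pos": TCP position; "eef_rot": TCP orientation; "contact_force": force on the tool from outside, world axes, zero at the start; "moment": the same for the moment, N m; "opening": opening from 0.0 (shut) to 1.0 (fully open); "finger_force": force on a finger pad.
Only numpy, scipy, OpenCV 4.12 (cv2) and the standard library are available. Lean on these libraries where they do the work, as an engineer would, in place of code of your own. Each camera call takes 0.05 s, during which the arm holds its last target. There are 200 camera calls.

## Task

Two chips of hard candle wax lie on the grey scraping board. Take the scraper block (the tall wooden grip with the smooth black rubber shoe, not the low scrubbing brush with bristles), set it down on the board behind the chips and wipe both of them into the steel catch trough at the board's end; do not touch the chips with the fingers or any other part of the robot. Then stand the scraper upright on the worktop, clear of the board and trough, and let go.

Things in the scene. Friction and masses are not known exactly. Their poses are not given: they have to be found in the camera images.
- board: Fixed board. Origin under the slab's centre at worktop height, z up. Flat grey slab, no raised edges: x -110 to 110 mm (length), y -75 to 75 mm, face 22 mm above the worktop. An open steel trough joins its +x end (robot's left): inside x 110 to 179, y -72 to 72 mm, floor 4 mm, rim 18 mm above the worktop. Chips start within 50 mm of the slab's centre in x, 30 mm in y.
- scraper_center (a point): Centre of the loose scraper block, 76 mm tall, 38 mm above its underside; z up. Black rubber shoe 34 mm thick (x), 100 mm long (y), 18 mm high; on it a pale wooden grip 24 mm thick (x), 96 mm long, pinched across x. Front and back alike; 120 to 200 g. Stands on the worktop right of the board. A 40 mm high scrubbing brush of like length stands before or behind it.
- chip0_center (a point): One of the two thin, irregular cream-coloured chips of hard wax lying on the grey slab at the start, about 24 x 20 mm and 7 mm thick, 12 g, loose. This point is its middle, 3.5 mm above its underside.
- chip1_center (a point): One of the two thin, irregular cream-coloured chips of hard wax lying on the grey slab at the start, about 24 x 20 mm and 7 mm thick, 12 g, loose. This point is its middle, 3.5 mm above its underside.
There are look-alikes about, which are no part of the job. What is shaped like the part that bears scraper_center but blue or purple is not meant.

How it is judged:
By the outcome, as a careful person would: the job done as asked, in the order asked, and still so for the second after the job is handed in, with the robot touching nothing.
It also fails if it takes over 54 s, if anything falls off the work surface, if the arm or the gripper's body presses on something with over 40 N, if the wrist force passes 120 N, or if a joint passes its speed limit or range.

## Working session

There is one attempt and no reset: what is moved stays moved. The work goes in short steps, Python scripts to look and compute and a shell command to move; the robot and the scene stay as the last step left them, time stands still between calls to the robot, and variables do not carry over. Pictures are saved under pics/ and viewed, at most 10 in all, crops included, and the job is handed in when it is done.

```bash
mkdir -p pics
cat > h.py <<'E'
from plant import *
import numpy as np, cv2
from scipy.spatial.transform import Rotation as R
def snap(n,f=None):
    s=get_state(); d=snapshot(n)
    if f: cv2.imwrite('pics/'+f+'.png',d['frame'][:,:,::-1])
    if n=='wrist':
        T=np.eye(4);T[:3,:3]=R.from_quat(s['eef_rot']).as_matrix();T[:3,3]=s['tool_pos']
        C=T@np.array(d['mount']); d['Rm'],d['t']=C[:3,:3],C[:3,3]
    else:
        o=np.array(d['orientation']); d['Rm']=o if o.shape==(3,3) else R.from_quat(o).as_matrix(); d['t']=np.array(d['xyz'])
    return d
def ray(d,u,v,z):
    r=d['Rm']@np.linalg.inv(d['mtx'])@np.array([u,v,1.]); t=d['t']
    return t+r*(z-t[2])/r[2]
def proj(d,p):
    c=np.array(d['mtx'])@(d['Rm'].T@(np.array(p)-d['t'])); return c[:2]/c[2]
E
python3 - <<'E'
from h import *
s=get_state(); print(s['clock'],s['tool_pos'],s['eef_rot'],s['opening']); print(R.from_quat(s['eef_rot']).as_matrix().round(3))
for n in('top','side'):
    d=snap(n,n+'0'); print(n,d['t'],d['Rm'].round(3).tolist(),np.array(d['mtx']).tolist())
E
```

```text
0.0 [ 0.25215991 -0.57118829  0.23792414] [ 9.78459198e-01  2.06438337e-01 -2.58332445e-04 -8.62927163e-04] 1.0008915917050096
[[ 0.915  0.404 -0.001]
 [ 0.404 -0.915  0.002]
 [-0.    -0.002 -1.   ]]
top [ 0.28506014 -0.09936715  1.37470476] [[-0.004, -0.984, 0.181], [-1.0, 0.007, 0.016], [-0.017, -0.181, -0.983]] [[395.03672171293096, 0.0, 318.87377159335574], [0.0, 395.03672171293096, 201.78613319183367], [0.0, 0.0, 1.0]]
side [0.16377013 0.63717991 0.80971879] [[-0.891, -0.317, 0.326], [-0.454, 0.605, -0.653], [0.01, -0.73, -0.683]] [[413.55845758263405, 0.0, 315.2598261463175], [0.0, 413.55845758263405, 199.92865692128143], [0.0, 0.0, 1.0]]
```

View pics/top0.png

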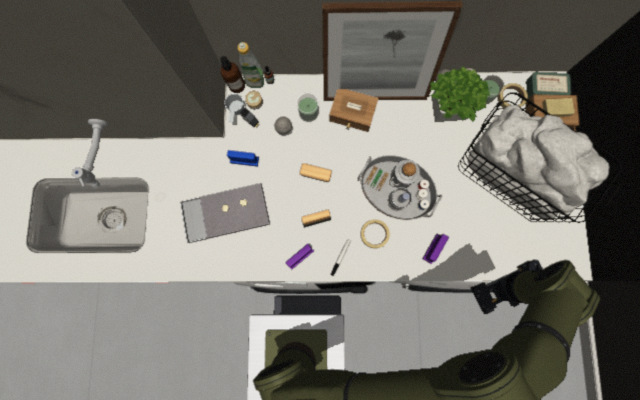

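View pics/side0.png

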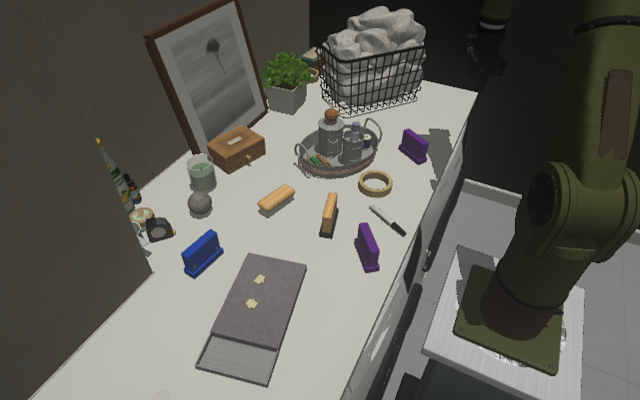

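The top view shows the slab at about (226,212) with chips at (225,208) and (243,202). The scraper is at (316,217): tall with a dark shoe, as the side view confirms at (329,214). The low brush is at (315,172).

Run:
```python
from h import *
def comp(m,x0,y0,x1,y1,amin=15):
    M=np.zeros_like(m,np.uint8);M[y0:y1,x0:x1]=m[y0:y1,x0:x1]
    n,l,st,c=cv2.connectedComponentsWithStats(M); return [(st[i,4],c[i],l==i) for i in range(1,n) if st[i,4]>=amin]
for n,bb,bs in(('top',(175,178,280,248),(295,200,340,235)),('side',(190,245,315,390),(312,185,345,245))):
    d=snap(n); hsv=cv2.cvtColor(d['frame'],cv2.COLOR_RGB2HSV).astype(int); H,S,V=hsv[...,0],hsv[...,1],hsv[...,2]
    w=(S>70)&(V>120)&(H<30)
    for a,c,m in comp(w,*bs):
        print(n,'grip',a,c, 'ray z.076',ray(d,*c,.076).round(4))
        ys,xs=np.where(m); P=np.array([ray(d,x,y,.076)[:2] for x,y in zip(xs,ys)]).astype(np.float32)
        print('  rect',cv2.minAreaRect(P*1000))
    dk=(V<70)
    for a,c,m in comp(dk,*bs): print('  dark',a,c,ray(d,*c,.009).round(4))
    ch=(S>25)&(V>150)&(H<40)
    k=(V<185)&(S<60)
    for a,c,m in comp(k,*bb,amin=500):
        cs,_=cv2.findContours(m.astype(np.uint8),cv2.RETR_EXTERNAL,2)
        P=np.array([ray(d,*p[0],.022)[:2] for p in cs[0]]).astype(np.float32)
        print(n,'board+trough',a,cv2.minAreaRect(P*1000)); print(cv2.boxPoints(cv2.minAreaRect(P*1000)).round(0).tolist())
    k2=(V<140)&(S<60)
    for a,c,m in comp(k2,*bb,amin=300):
        cs,_=cv2.findContours(m.astype(np.uint8),cv2.RETR_EXTERNAL,2)
        P=np.array([ray(d,*p[0],.022)[:2] for p in cs[0]]).astype(np.float32)
        print(n,'dark slab',a,cv2.minAreaRect(P*1000))
    for a,c,m in comp(ch,*bb,amin=8): print(n,'chip',a,c,ray(d,*c,.0275).round(4))
    f=d['frame']; x0,y0,x1,y1=(170,150,350,260) if n=='top' else (190,180,350,390)
    k=4 if n=='top' else 2.8
    cv2.imwrite(f'pics/{n}z.png',cv2.resize(f[y0:y1,x0:x1,::-1],None,fx=k,fy=k,interpolation=cv2.INTER_CUBIC))
```

```text
top grip 206 [315.43203883 216.26213592] ray z.076 [ 0.4748 -0.0666  0.076 ]
  rect ((474.9002685546875, -66.67317962646484), (24.136600494384766, 94.36729431152344), 15.061592102050781)
  dark 51 [316.41176471 222.05882353] [ 0.4642 -0.0683  0.009 ]
top board+trough 3622 ((499.0876770019531, 250.23666381835938), (154.92434692382812, 295.10577392578125), 12.73046588897705)
[[391.0, 377.0], [456.0, 89.0], [607.0, 123.0], [542.0, 411.0]]
top dark slab 2641 ((497.5505065917969, 250.90444946289062), (149.7847442626953, 291.84832763671875), 12.846563339233398)
top chip 46 [242.95652174 202.32608696] [0.5325 0.1867 0.0275]
top chip 41 [224.73170732 207.85365854] [0.5134 0.2496 0.0275]
side grip 232 [329.51724138 205.27155172] ray z.076 [ 0.4722 -0.0637  0.076 ]
  rect ((472.9100646972656, -65.578125), (22.577177047729492, 96.54876708984375), 15.404152870178223)
  dark 120 [328.65833333 228.75833333] [ 0.4637 -0.0459  0.009 ]
side board+trough 8966 ((494.4098815917969, 255.5720977783203), (157.5881805419922, 303.02081298828125), 12.979801177978516)
[[384.0, 386.0], [452.0, 90.0], [605.0, 126.0], [537.0, 421.0]]
side dark slab 8178 ((493.3148498535156, 255.95849609375), (153.44708251953125, 297.9765625), 12.84203815460205)
side chip 66 [259.24242424 278.72727273] [0.5304 0.1846 0.0275]
side chip 77 [251.19480519 302.98701299] [0.5111 0.2471 0.0275]
```

View pics/topz.png

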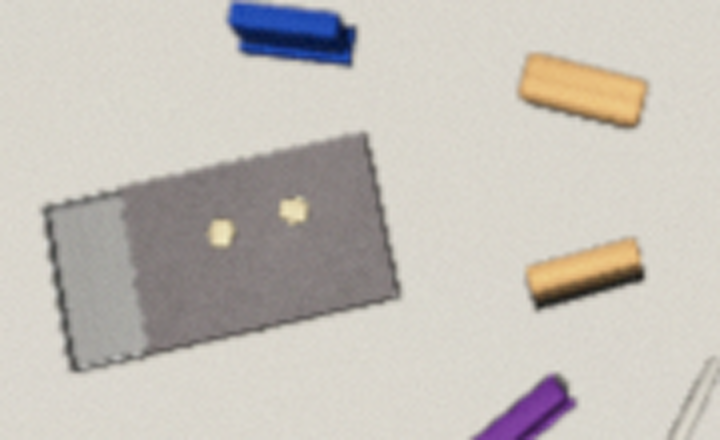

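Two-view checks agree within 3 mm:
- **Scraper:** about (0.474, -0.066), with its thin axis at 15°. The rectangle measures 24 x 95 mm.
- **Board:** the +x axis points along (-0.22, 0.975).
- **Chips:** at board coordinates (-33, -19) and (32, -14), both inside the stated ranges.

Next I move over the scraper.

```bash
python3 -m jog '[[[0.034,-0.031,0,0,0,0],[0.034,-0.031,0,0,0,0],[0.034,-0.031,0,0,0,0],[0.034,-0.031,0,0,0,0],[0.034,-0.031,0,0,0,0],[0.034,-0.031,0,0,0,0],[0.034,-0.031,0,0,0,0],[0.034,-0.031,0,0,0,0],[0.034,-0.031,0,0,0,0],[0.034,-0.031,0,0,0,0],[0.034,-0.031,0,0,0,0],[0.034,-0.031,0,0,0,0]]]' 0.088 30
python3 -m jog '[[[0,0,0,0,0,-0.177],[0,0,0,0,0,-0.177],[0,0,0,0,0,-0.177],[0,0,0,0,0,-0.177],[0,0,0,0,0,-0.177],[0,0,0,0,0,-0.177],[0,0,0,0,0,-0.177],[0,0,0,0,0,-0.177],[0,0,0,0,0,0],[0,0,0,0,0,0]]]'
python3 - <<'E'
from h import *
s=get_state(); print(s['clock'],s['tool_pos'],s['q'].__repr__()); M=R.from_quat(s['eef_rot']).as_matrix();print(M.round(3))
print('yaw y',np.degrees(np.arctan2(M[1,1],M[0,1])), 'need tool dx,dy to grip', (M.T@(np.array([.474,-.066,.033])-s['tool_pos'])).round(4))
d=snap('wrist','w0')
hsv=cv2.cvtColor(d['frame'],cv2.COLOR_RGB2HSV).astype(int); H,S,V=hsv[...,0],hsv[...,1],hsv[...,2]
m=((S>70)&(V>120)&(H<30)).astype(np.uint8)
n,l,st,c=cv2.connectedComponentsWithStats(m)
for i in range(1,n):
    if st[i,4]<200: continue
    ys,xs=np.where(l==i); P=np.array([ray(d,x,y,.076)[:2] for x,y in zip(xs,ys)]).astype(np.float32)
    print(st[i],c[i],cv2.minAreaRect(P*1000))
E
```

```text
clock: 1.7
tool_pos: [0.476, -0.0652, 0.2388]
eef_rot: [0.978, 0.206, 0.0, 0.0]
contact_force: [0.2, -0.1, -0.2]
opening: 1.0
finger_force: 0.0
clock: 2.95
tool_pos: [0.4754, -0.0667, 0.2387]
eef_rot: [0.61, 0.792, -0.0, -0.0]
contact_force: [-0.2, 0.3, -0.2]
opening: 1.0
finger_force: 0.0
2.95 [ 0.47540183 -0.06674348  0.23868878] array([ 0.40850087,  0.54695022, -0.56470703,  1.97868162,  0.42827529,
        0.73469238, -0.1562981 ])
[[-0.255  0.967 -0.   ]
 [ 0.967  0.255 -0.   ]
 [-0.    -0.    -1.   ]]
yaw y 14.773209178959064 need tool dx,dy to grip [ 0.0011 -0.0011  0.2057]
[ 305  126   26  102 2462] [318.19212023 174.87692933] ((474.2979431152344, -66.87492370605469), (22.58031463623047, 94.68915557861328), 15.296197891235352)
[ 422  156   91   94 3821] [469.14394138 201.93666579] ((615.5059204101562, -57.34553909301758), (95.02442932128906, 40.145477294921875), 74.76837921142578)
[218 281  50  22 428] [243.03504673 289.91588785] ((432.1558837890625, -197.9908447265625), (16.582347869873047, 50.653831481933594), 86.74028015136719)
[203 339  62  13 419] [234.28400955 344.96181384] ((434.50360107421875, -264.29010009765625), (64.29476165771484, 15.077615737915039), 14.826559066772461)
[385 339  30  24 241] [401.42738589 348.66804979] ((608.1220703125, -222.5861053466797), (11.094980239868164, 43.0059928894043), 58.980201721191406)
[349 345  44  35 365] [372.32328767 365.26849315] ((582.2792358398438, -250.9011993408203), (10.997969627380371, 60.71479034423828), 59.98147964477539)
```

View pics/w0.png

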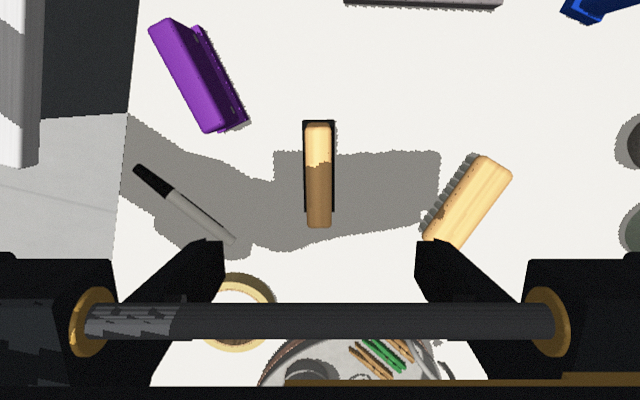

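The wrist view shows the scraper at (318,175) between the fingers, with a black shoe and an aligned grip. The bristled brush is off to the right at (469,202). It measures (0.4743, -0.0669), which agrees with the other views, so I descend and grasp.

```bash
python3 -m jog '[[[0,-0.001,0.03,0,0,0],[0,0,0.03,0,0,0],[0,0,0.03,0,0,0],[0,0,0.03,0,0,0],[0,0,0.03,0,0,0],[0,0,0.025,0,0,0],[0,0,0.02,0,0,0],[0,0,0.011,0,0,0],[0,0,0,0,0,0],[0,0,0,0,0,0]]]'
python3 -m jog '[[[0,0,0,0,0,0],[0,0,0,0,0,0],[0,0,0,0,0,0],[0,0,0,0,0,0],[0,0,0,0,0,0],[0,0,0,0,0,0],[0,0,0,0,0,0],[0,0,0,0,0,0]]]' 0 35
```

```text
clock: 4.25
tool_pos: [0.4749, -0.0669, 0.0333]
eef_rot: [0.609, 0.793, 0.0, 0.0]
contact_force: [-0.8, 0.2, -0.4]
opening: 0.997
finger_force: 0.0
clock: 5.25
tool_pos: [0.4745, -0.0669, 0.0327]
eef_rot: [0.609, 0.793, 0.0, 0.0]
contact_force: [-0.7, 0.2, -1.2]
opening: 0.267
finger_force: 35.0
```

```bash
python3 -m jog '[[[0,0,-0.02,0,0,0],[0,0,-0.03,0,0,0],[0,0,-0.03,0,0,0],[0,0,-0.02,0,0,0]]]'
python3 -m jog '[[[0,0,0,0,0,-0.16],[0,0,0,0,0,-0.16],[0,0,0,0,0,-0.16],[0,0,0,0,0,-0.16],[0,0,0,0,0,-0.16],[0,0,0,0,0,-0.16],[0,0,0,0,0,-0.16],[0,0,0,0,0,-0.16],[0,0,0,0,0,-0.16],[0,0,0,0,0,-0.096],[0,0,0,0,0,0],[0,0,0,0,0,0]]]'
cat > go.py <<'E'
from h import *
import sys
s=get_state(); M=R.from_quat(s['eef_rot']).as_matrix()
print(s['clock'],s['tool_pos'].round(4) if hasattr(s['tool_pos'],'round') else s['tool_pos'],'yaw',np.degrees(np.arctan2(M[1,1],M[0,1])),np.round(s['q'],2),s['opening'],s['contact_force'])
b=np.radians(12.85);u=np.array([-np.sin(b),np.cos(b)]);v=np.array([-np.cos(b),-np.sin(b)]);c=np.array([.5055,.214])
r=np.array(s['tool_pos'][:2])-c; print('board xy',(r@u).round(4),(r@v).round(4))
if len(sys.argv)>2:
    x,y,z=map(float,sys.argv[1:4]); t=np.r_[c+x*u+y*v,z]; print('tool move',(M.T@(t-s['tool_pos'])).round(4))
E
python3 go.py -.085 -.016 .055
python3 - <<'E'
from h import *
snap('side','side1')
E
```

```text
clock: 5.75
tool_pos: [0.4744, -0.0671, 0.1338]
eef_rot: [0.609, 0.793, 0.0, 0.0]
contact_force: [0.5, -0.3, -1.5]
opening: 0.266
finger_force: 35.0
clock: 7.25
tool_pos: [0.4743, -0.0671, 0.1326]
eef_rot: [-0.112, 0.994, -0.0, -0.0]
contact_force: [0.5, -0.2, -0.4]
opening: 0.273
finger_force: 35.0
7.25 [ 0.4743 -0.0671  0.1326] yaw 102.86004866177984 [ 0.54  0.81 -0.83  2.08  0.97  0.71  0.85] 0.2726513722034485 [ 0.48512204 -0.1700883  -0.37211606]
board xy -0.2671 0.093
tool move [-0.109   0.1821  0.0775]
```

View pics/side1.png

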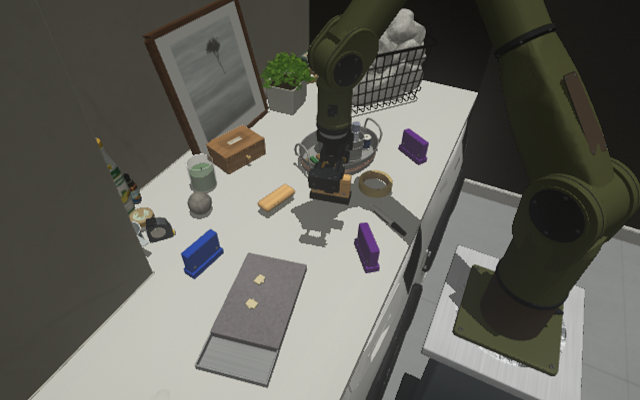

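The side view shows the scraper held level at (330,185). The chips at (259,279) and (251,303) haven't moved. Next I go over the near end of the slab, leaving 10 mm to descend.

```bash
python3 -m jog '[[[-0.0109,0.0182,0,0,0,0],[-0.0109,0.0182,0,0,0,0],[-0.0109,0.0182,0,0,0,0],[-0.0109,0.0182,0,0,0,0],[-0.0109,0.0182,0,0,0,0],[-0.0109,0.0182,0,0,0,0],[-0.0109,0.0182,0,0,0,0],[-0.0109,0.0182,0,0,0,0],[-0.0109,0.0182,0,0,0,0],[-0.0109,0.0182,0,0,0,0],[0,0,0,0,0,0],[0,0,0,0,0,0]]]'
python3 -m jog '[[[0,0,0.02,0,0,0],[0,0,0.02,0,0,0],[0,0,0.015,0,0,0],[0,0,0.01,0,0,0],[0,0,0,0,0,0],[0,0,0,0,0,0]]]'
python3 go.py -.085 -.016 .055
python3 - <<'E'
from h import *
d=snap('side'); cv2.imwrite('pics/side2.png',cv2.resize(d['frame'][180:390,170:370,::-1],None,fx=2.8,fy=2.8,interpolation=cv2.INTER_CUBIC))
E
```

```text
clock: 8.8
tool_pos: [0.5396, 0.1339, 0.1324]
eef_rot: [-0.113, 0.994, -0.001, -0.0]
contact_force: [-0.2, 0.2, -1.9]
opening: 0.272
finger_force: 35.0
clock: 9.55
tool_pos: [0.5402, 0.1352, 0.0681]
eef_rot: [-0.113, 0.994, 0.0, 0.0]
contact_force: [-1.5, 0.0, -1.5]
opening: 0.27
finger_force: 35.0
9.55 [0.5402 0.1352 0.0681] yaw 102.96171086016832 [ 0.1   0.97 -0.75  1.88  1.01  0.73  0.54] 0.2698040580134229 [-1.51288794  0.002524   -1.50582735]
board xy -0.0846 -0.0163
tool move [ 0.0003 -0.0004  0.0131]
```

View pics/side2.png

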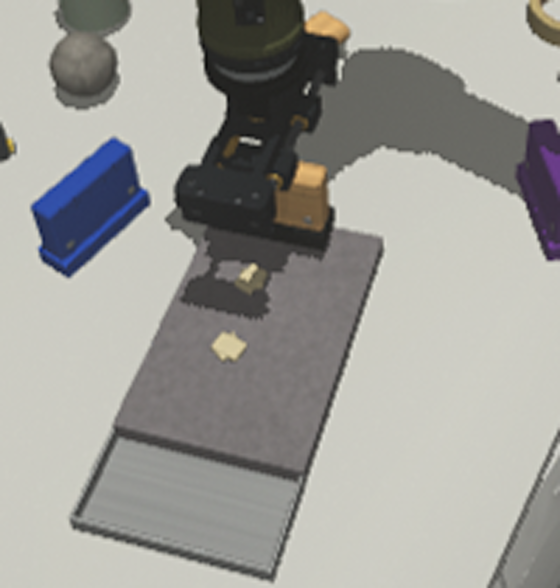

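The scraper is over the near end, behind both chips (crop (250,277) and (229,346)), and spans their lateral positions. I lower it to contact.

```bash
python3 -m jog '[[[0,0,0.005,0,0,0],[0,0,0.004,0,0,0],[0,0,0.002,0,0,0],[0,0,0,0,0,0]]]'
python3 -m jog '[[[0,0,0.001,0,0,0],[0,0,0.001,0,0,0],[0,0,0,0,0,0]]]'
python3 -m jog '[[[0,0,0.001,0,0,0],[0,0,0,0,0,0]]]'
```

```text
clock: 10.1
tool_pos: [0.5398, 0.1349, 0.0565]
eef_rot: [-0.113, 0.994, -0.0, -0.0]
contact_force: [0.5, -1.0, -1.7]
opening: 0.267
finger_force: 35.0
clock: 10.48
tool_pos: [0.5399, 0.1349, 0.0547]
eef_rot: [-0.113, 0.994, -0.0, 0.0]
contact_force: [-0.2, 0.4, -1.8]
opening: 0.269
finger_force: 35.0
clock: 10.72
tool_pos: [0.54, 0.135, 0.0547]
eef_rot: [-0.113, 0.994, -0.0, 0.0]
contact_force: [-2.3, -1.3, 8.0]
opening: 0.273
finger_force: 35.0
```

In contact at about 10 N. I wipe along board +x.

```bash
python3 -m jog '[[[0,0.006,0,0,0,0],[0,0.01,0,0,0,0],[0,0.01,0,0,0,0],[0,0.01,0,0,0,0],[0,0.01,0,0,0,0],[0,0.01,0,0,0,0],[0,0.01,0,0,0,0],[0,0.01,0,0,0,0],[0,0.01,0,0,0,0],[0,0.01,0,0,0,0]]]'
python3 go.py .102 -.016 .0545
python3 - <<'E'
from h import *
d=snap('side'); cv2.imwrite('pics/side3.png',cv2.resize(d['frame'][180:390,170:370,::-1],None,fx=2.8,fy=2.8,interpolation=cv2.INTER_CUBIC))
E
```

```text
clock: 11.98
tool_pos: [0.521, 0.2235, 0.0549]
eef_rot: [-0.111, 0.994, -0.005, 0.002]
contact_force: [2.6, -9.9, 14.0]
opening: 0.271
finger_force: 35.0
11.975 [0.521  0.2235 0.0549] yaw 102.74583712983676 [-0.08  0.99 -0.73  1.85  1.02  0.73  0.37] 0.27122697755078834 [ 2.63660024 -9.8720812  14.04179127]
board xy 0.0058 -0.0172
tool move [ 0.0014  0.0962 -0.0006]
```

View pics/side3.png

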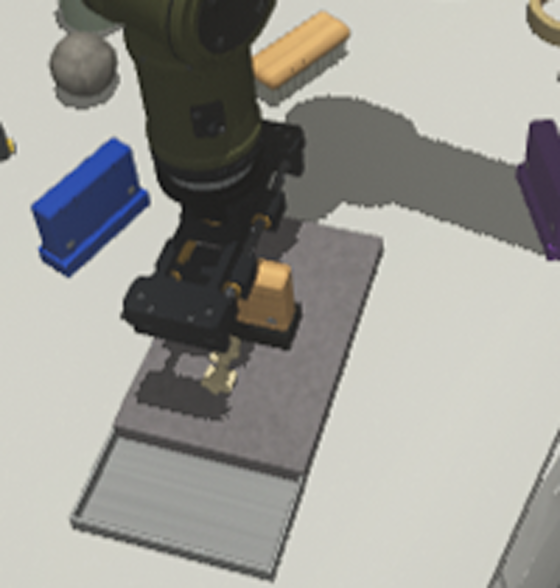

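Both chips are moving ahead of the shoe (crop (222,350) and (220,378)), and forces are modest. I continue to the edge.

```bash
python3 -m jog '[[[0.0005,0.01,-0.0005,0,0,0],[0.0005,0.01,0,0,0,0],[0,0.01,0,0,0,0],[0,0.01,0,0,0,0],[0,0.01,0,0,0,0],[0,0.01,0,0,0,0],[0,0.01,0,0,0,0],[0,0.01,0,0,0,0],[0,0.01,0,0,0,0],[0,0.008,0,0,0,0],[0,0,0,0,0,0],[0,0,0,0,0,0]]]'
python3 go.py .102 -.016 .0545
python3 - <<'E'
from h import *
a=[]
for n in('side','top'):
    d=snap(n); x0,y0,x1,y1=(190,230,330,390) if n=='side' else (160,160,300,260)
    a.append(cv2.resize(d['frame'][y0:y1,x0:x1,::-1],(390,446 if n=='side' else 279),interpolation=cv2.INTER_CUBIC))
a[1]=cv2.copyMakeBorder(a[1],0,446-279,0,0,0)
cv2.imwrite('pics/both4.png',np.hstack(a))
E
```

```text
clock: 13.52
tool_pos: [0.4956, 0.3242, 0.0547]
eef_rot: [-0.113, 0.994, 0.0, 0.0]
contact_force: [1.9, -1.4, 5.7]
opening: 0.271
finger_force: 35.0
13.525 [0.4956 0.3242 0.0547] yaw 102.9789073803249 [-0.25  1.02 -0.75  1.77  0.98  0.77  0.28] 0.2707234702017541 [ 1.88046605 -1.35217063  5.74578307]
board xy 0.1097 -0.0148
tool move [-0.0011 -0.0077  0.0002]
```

View pics/both4.png

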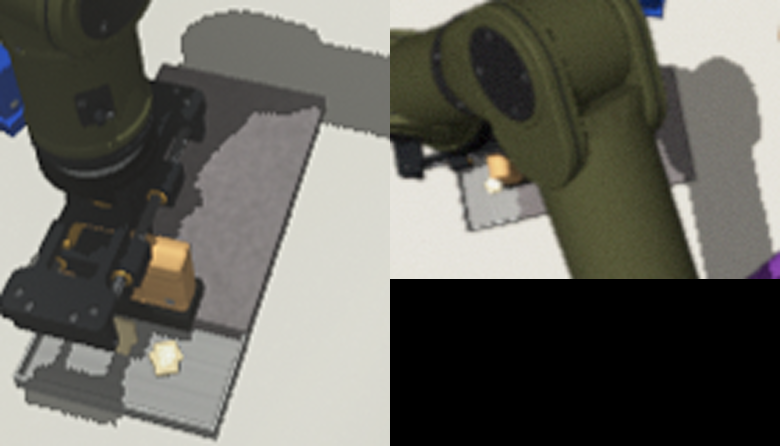

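One chip lies in the trough at side crop (165,357). The other shows at (125,335) just past the shoe. I lift straight up, retreat at height, and look.

```bash
python3 -m jog '[[[0,0,-0.01,0,0,0],[0,0,-0.02,0,0,0],[0,0,-0.03,0,0,0],[0,0,-0.03,0,0,0],[0,-0.02,0,0,0,0],[0,-0.04,0,0,0,0],[0,-0.04,0,0,0,0],[0,-0.04,0,0,0,0],[0,-0.04,0,0,0,0],[0,-0.04,0,0,0,0],[0,-0.04,0,0,0,0],[0,-0.04,0,0,0,0]]]'
python3 -m jog '[[[0,-0.03,0,0,0,0],[0,-0.02,0,0,0,0],[0,0,0,0,0,0],[0,0,0,0,0,0]]]'
python3 - <<'E'
from h import *
for n,bb in(('top',(175,178,280,248)),('side',(190,245,315,390))):
    d=snap(n); hsv=cv2.cvtColor(d['frame'],cv2.COLOR_RGB2HSV).astype(int); H,S,V=hsv[...,0],hsv[...,1],hsv[...,2]
    x0,y0,x1,y1=bb; m=np.zeros(H.shape,np.uint8); m[y0:y1,x0:x1]=((S>25)&(V>100)&(H<40))[y0:y1,x0:x1]
    k,l,st,c=cv2.connectedComponentsWithStats(m)
    b=np.radians(12.85);u=np.array([-np.sin(b),np.cos(b)]);v=np.array([-np.cos(b),-np.sin(b)])
    for i in range(1,k):
        if st[i,4]>7:
            p=ray(d,*c[i],.0095); r=p[:2]-[.5055,.214]; print(n,st[i,4],c[i].round(1),'board',(r@u).round(4),(r@v).round(4))
    pm=((H>125)&(H<160)&(S>100)).astype(np.uint8); k,l,st,c=cv2.connectedComponentsWithStats(pm)
    for i in range(1,k):
        if st[i,4]>60:
            ys,xs=np.where(l==i); P=np.array([ray(d,x,y,.05)[:2] for x,y in zip(xs,ys)]); print(' purple',P.min(0).round(3),P.max(0).round(3))
    if n=='side': cv2.imwrite('pics/side5.png',cv2.resize(d['frame'][180:390,170:370,::-1],None,fx=2.8,fy=2.8,interpolation=cv2.INTER_CUBIC))
s=get_state();M=R.from_quat(s['eef_rot']).as_matrix();print(s['clock'],s['tool_pos'],'to place',(M.T@(np.array([.49,-.066,.033])-s['tool_pos'])).round(4))
E
```

```text
clock: 15.12
tool_pos: [0.5619, 0.0281, 0.1432]
eef_rot: [-0.112, 0.994, -0.001, -0.001]
contact_force: [0.7, 0.6, -1.8]
opening: 0.269
finger_force: 35.0
clock: 15.62
tool_pos: [0.5731, -0.0167, 0.1439]
eef_rot: [-0.113, 0.994, 0.0, -0.0]
contact_force: [0.4, 0.6, -2.0]
opening: 0.271
finger_force: 35.0
top 50 [198.9 215.1] board 0.1302 -0.015
top 32 [197.7 225.5] board 0.1408 0.02
 purple [ 0.324 -0.505] [ 0.413 -0.422]
 purple [ 0.306 -0.054] [0.382 0.032]
side 123 [235.7 348.6] board 0.1297 -0.0112
side 112 [248.9 358. ] board 0.1418 0.0222
 purple [ 0.331 -0.539] [ 0.42  -0.472]
 purple [ 0.313 -0.073] [0.386 0.011]
15.725 [ 0.57343592 -0.01605312  0.14422957] to place [ 0.0926 -0.0299  0.1112]
```

View pics/side5.png

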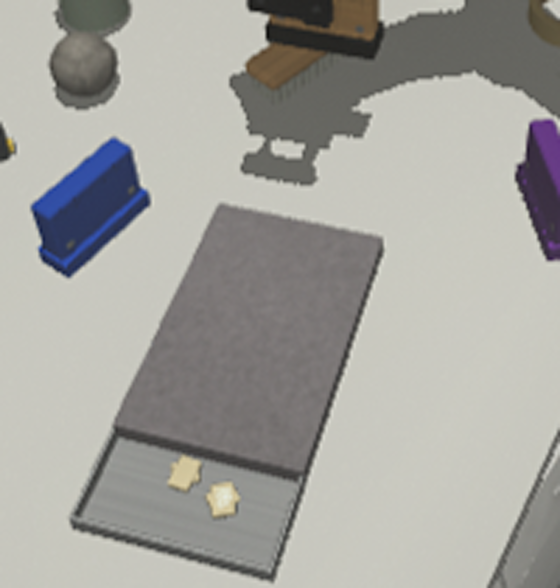

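Both chips lie flat in the trough at crop (184,473) and (223,498), board x about 130 and 141 mm. I move the scraper to the clear worktop.

```bash
python3 -m jog '[[[0.023,-0.0075,0,0,0,0],[0.023,-0.0075,0,0,0,0],[0.023,-0.0075,0,0,0,0],[0.023,-0.0075,0,0,0,0],[0,0,0.03,0,0,0],[0,0,0.03,0,0,0],[0,0,0.025,0,0,0],[0,0,0.015,0,0,0],[0,0,0.006,0,0,0],[0,0,0,0,0,0],[0,0,0,0,0,0]]]'
python3 -m jog '[[[0,0,0.002,0,0,0],[0,0,0.002,0,0,0],[0,0,0,0,0,0],[0,0,0,0,0,0]]]'
```

```text
clock: 17.1
tool_pos: [0.4914, -0.0669, 0.0389]
eef_rot: [-0.113, 0.994, 0.0, 0.001]
contact_force: [0.2, 0.6, -1.6]
opening: 0.269
finger_force: 35.0
clock: 17.6
tool_pos: [0.491, -0.0672, 0.0342]
eef_rot: [-0.113, 0.994, -0.0, 0.0]
contact_force: [-0.1, -0.2, -1.6]
opening: 0.267
finger_force: 35.0
```

```bash
python3 -m jog '[[[0,0,0.001,0,0,0],[0,0,0.0007,0,0,0],[0,0,0,0,0,0],[0,0,0,0,0,0]]]'
```

```text
clock: 18.1
tool_pos: [0.491, -0.0672, 0.0327]
eef_rot: [-0.113, 0.994, -0.0, 0.0]
contact_force: [-1.1, -0.0, 2.1]
opening: 0.271
finger_force: 35.0
```

Contact is made, so I release and retreat straight up.

```bash
python3 -m jog '[[[0,0,0,0,0,0],[0,0,0,0,0,0],[0,0,0,0,0,0],[0,0,0,0,0,0],[0,0,0,0,0,0],[0,0,0,0,0,0],[0,0,0,0,0,0],[0,0,0,0,0,0]]]' 0.08 10
python3 -m jog '[[[0,0,-0.01,0,0,0],[0,0,-0.02,0,0,0],[0,0,-0.03,0,0,0],[0,0,-0.03,0,0,0],[0,0,-0.03,0,0,0],[0,0,-0.03,0,0,0],[0,0,-0.02,0,0,0],[0,0,0,0,0,0],[0,0,0,0,0,0],[0,0,0,0,0,0]]]'
python3 - <<'E'
from h import *
snap('side','side6')
E
```

```text
clock: 19.1
tool_pos: [0.491, -0.0673, 0.0325]
eef_rot: [-0.113, 0.994, -0.0, -0.0]
contact_force: [-0.4, 0.4, 0.6]
opening: 0.909
finger_force: 0.0
clock: 20.35
tool_pos: [0.4903, -0.0673, 0.2017]
eef_rot: [-0.113, 0.994, 0.0, -0.001]
contact_force: [-0.5, -0.6, -0.2]
opening: 0.911
finger_force: 0.0
```

View pics/side6.png

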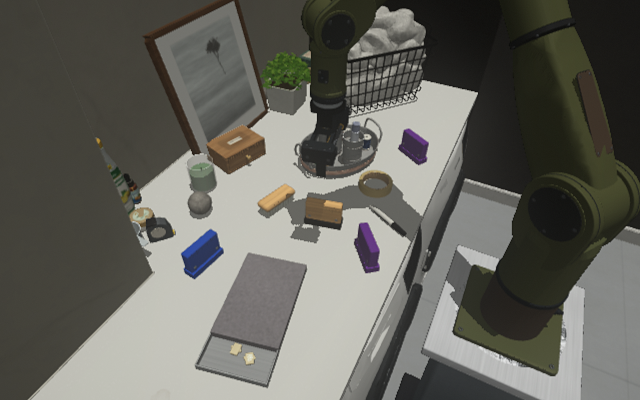

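The scraper stands upright and free at (324,212), clear of the board and brush. Both chips are in the trough at (236,349) and (249,358).

```bash
python3 -c "
from plant import *
print(finish_job())"
```

```text
the job is handed in; nothing more can be done
None
```

The job is handed in at about 20 s of the 54 s limit: both wax chips were wiped into the trough with the scraper, which now stands upright and released on the worktop, clear of the board and trough.

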